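# Put the hole saws back on their rail in order of size

## Task

Put the four hole saws back on the pegs of the storage rail, teeth up, in order of size: the smallest on the peg next to the rail's blue end cap, growing step by step to the largest on the peg next to the black cap. Each must sit flat on the foot of its peg, with the pin through the hole in its base.

Things in the scene. Friction and masses are not known exactly. Their poses are not given: they have to be found in the camera images.
- hole_saw_30_centre (a point): the smallest of four hole saws: dark grey steel cup, 30 mm across, 44 mm high, standing on its base, bright teeth up; on the right part of the carriage. Point: on its axis, 22 mm above its underside; z: its axis, out through the teeth. Wall 2 mm; the 5 mm thick base has a 16 mm hole through its centre, which goes over a peg. Grip it round the outside. Under 0.3 kg.
- hole_saw_38_centre (a point): the second smallest of four hole saws: dark grey steel cup, 38 mm across, 44 mm high, standing on its base, bright teeth up; on the right part of the carriage. Point: on its axis, 22 mm above its underside; z: its axis, out through the teeth. Wall 2 mm; the 5 mm thick base has a 16 mm hole through its centre, which goes over a peg. Grip it round the outside. Under 0.3 kg.
- hole_saw_48_centre (a point): the second largest of four hole saws: dark grey steel cup, 48 mm across, 44 mm high, standing on its base, bright teeth up; on the right part of the carriage. Point: on its axis, 22 mm above its underside; z: its axis, out through the teeth. Wall 2 mm; the 5 mm thick base has a 16 mm hole through its centre, which goes over a peg. Grip it round the outside. Under 0.3 kg.
- hole_saw_60_centre (a point): the largest of four hole saws: dark grey steel cup, 60 mm across, 44 mm high, standing on its base, bright teeth up; on the right part of the carriage. Point: on its axis, 22 mm above its underside; z: its axis, out through the teeth. Wall 2 mm; the 5 mm thick base has a 16 mm hole through its centre, which goes over a peg. Grip it round the outside. Under 0.3 kg.
- peg_1_seat (a point): the rightmost of four like pegs, about 86 mm apart, on the storage rail (aluminium channel 30 x 375 mm, fixed). Point: centre of the top of the peg's round grey foot (35 mm across), 24 mm above the carriage, on the axis of the upright steel pin; y: along the rail, to the left. Pin 10 mm thick, 33 mm tall above the foot, narrowing to a 3 mm tip over its last 11 mm.
- peg_2_seat (a point): second from the right of four like pegs, about 86 mm apart, on the storage rail (aluminium channel 30 x 375 mm, fixed). Point: centre of the top of the peg's round grey foot (35 mm across), 24 mm above the carriage, on the axis of the upright steel pin; y: along the rail, to the left. Pin 10 mm thick, 33 mm tall above the foot, narrowing to a 3 mm tip over its last 11 mm.
- peg_3_seat (a point): second from the left of four like pegs, about 86 mm apart, on the storage rail (aluminium channel 30 x 375 mm, fixed). Point: centre of the top of the peg's round grey foot (35 mm across), 24 mm above the carriage, on the axis of the upright steel pin; y: along the rail, to the left. Pin 10 mm thick, 33 mm tall above the foot, narrowing to a 3 mm tip over its last 11 mm.
- peg_4_seat (a point): the leftmost of four like pegs, about 86 mm apart, on the storage rail (aluminium channel 30 x 375 mm, fixed). Point: centre of the top of the peg's round grey foot (35 mm across), 24 mm above the carriage, on the axis of the upright steel pin; y: along the rail, to the left. Pin 10 mm thick, 33 mm tall above the foot, narrowing to a 3 mm tip over its last 11 mm.
- cap_blue_top (a point): the blue end cap of the storage rail, 36 x 26 mm and 20 mm high, fixed; the other end of the rail has a like cap in black. The point is the centre of its top face. It may be at the left or the right end of the rail.
Mind the look-alikes: they are no part of the job. What is shaped like the part that bears peg_3_seat but red is not meant.

How it is judged:
By the outcome, as a careful person would: the job done as asked, in the order asked, and still so for the second after the job is handed in, with the robot touching nothing.
It also fails if it takes over 96 s, if anything falls off the work surface, if the arm or the gripper's body presses on something with over 40 N, if the wrist force passes 120 N, or if a joint passes its speed limit or range.

## Robot

A 7-joint arm with a two-finger parallel gripper is mounted at the origin on a cart in front of the work surface, level with it; the furniture and walls round the work are solid. World frame = base frame: x ahead of the robot, y to its left, z up, the work surface at z = 0. Lengths are in m, angles in degrees, forces in N, time in s.
With the tool pointing down it reaches from about 0.425 to 0.875 m from the base axis. Payload 4.7 kg.
Tool frame: the origin (TCP) lies on the front face of the gripper's body, between the roots of the fingers; the fingertips stand 70 mm ahead of it and the grasp point (between the pads) lies 51 mm ahead of it (tip_extent is the distance from the TCP to the fingertips, in m); z points along the fingers, y is the direction in which the jaws open and shut (so a half turn about z gives the same grasp; the last joint's range is limited). The gripper opens to 87 mm and grips with 3 to 60 N. Pads are 19 mm wide; open, the fingers measure 117 mm over their backs; the gripper's body (75 mm by 190 mm) begins 51 mm behind the grasp point.
Start: joints at [65.839, 18.392, -4.016, 83.108, 1.295, 78.541, -3.26], TCP at [0.274, -0.589, 0.292] pointing down, gripper open.
Joint ranges: [-163.93, 163.93], [-17.29, 119.83], [-79.2, 71.16], [3.27, 140.29], [-89.18, 269.18], [5.43, 117.66], [-154.24, 154.24]. Speed limits (degrees/s): [147.25, 147.25, 180, 180, 180, 180, 180].

## Interface

Orientations are given as [roll, pitch, yaw] about the fixed x, y, z axes, in that order (R = Rz(yaw) Ry(pitch) Rx(roll)).
In Python, from cell import * gives the robot as it stands.
- The arm moves only by the tool carry_out, never from a script. Its argument "increments" is text: rows parted by semicolons, each of 7 numbers parted by spaces: the opening, from 0 (shut) to 1 (fully open), then the shift along the tool's x, y, z in m, then the turn, a rotation vector about the tool's x, y, z in degrees. A call has 1 to 20 rows; each row shifts and turns the pose as measured when the row begins, along the tool's axes as they then stand; what a row does not reach is not made up. A row lasts 1/8 s, in which the tool goes at most 62.5 mm and 10.7 degrees, less where a joint would pass 70% of its speed; a pose out of reach is approached as far as the arm can. A call is refused whole if a number of a shift passes 0.0625 or a number of a turn 10.7, either way. A call with a gripper value outside its range is refused whole. The fingers move at their own pace and stop on an object; "force" is the grip in N (left out, the last holds). Time passes only in rows, so rows that do not move let the fingers close. It gives the time, the measured TCP pose, the force and the opening at its end, in the units of the state.
- get_obs(): the state, without advancing time (a new reading comes with each control period).
- read_camera(name): name is "scene" or "top" or "wrist"; returns a dict with "img" (400x640x3 uint8, blue, green, red), "fx", "fy", "cx", "cy" (pixels), "world_from_camera" (4x4, takes a point from camera to world coordinates). Camera axes: x right, y down, z forward; pixel columns grow to the right and rows downward; lengths in m; the calibration is good to about 2 mm. A picture is of the moment at which its call begins. There is no depth.
- sign_off(): hands the job in, once; it reports no verdict.
Trained networks look in a picture, given as the dict that the camera call returned (one of the last four; its "shot" number tells which), for a name from the list of things; names that differ only in an ending like _2 or _b are one class to them, and where a whole thing is asked for, a point or a joint stands for the part that bears it (a point fixed in the world has none). Each returns a list of dicts, best first, with "confidence" (0 to 1); they miss things now and then, are a little off and sometimes report something else, mostly with a low value. They report only what shows in the picture. A call takes as long as a camera call. They do not tell look-alikes from the thing itself.
- masks_of(target, picture): "pixels" (400x640 bool, what is visible of it) and "bbox" ([left, top, right, bottom] in pixels, round what is visible of it).
The state is a dict: "time_s": time; "qpos": joint angles; "joint_velocities": joint speeds; "effort": joint torques, N m; "tool_pos": TCP position; "tool_rot": TCP orientation; "force": force on the tool from outside, world axes, zero at the start; "wrist_torque": the same for the moment, N m; "grip_width": finger opening in m.
Only numpy, scipy, OpenCV 4.12 (cv2) and the standard library are available. Lean on these libraries where they do the work, as an engineer would, in place of code of your own. Each camera call takes 0.05 s, during which the arm holds its last target.

## Working session

There is one attempt and no reset: what is moved stays moved. The work goes in short steps, Python scripts to look and compute and a tool call to move; the robot and the scene stay as the last step left them, time stands still between calls to the robot, and variables do not carry over. Pictures are saved under pics/ and viewed, and the job is handed in when it is done.

Besides the shell and the picture viewer there is one more tool, called after "Call:" as name(argument=value, ...) on one line, values as JSON. carry_out: Moves the arm, as the interface text tells. Its arguments: {"type":"object","properties":{"increments":{"type":"string"},"force":{"type":"number"}},"required":["increments"]}

```bash
mkdir -p pics; ls; python3 - <<'E'
from cell import *
import cv2
o=get_obs(); print({k:o[k] for k in ['time_s','tool_pos','tool_rot','grip_width','force']})
for n in ['scene','top','wrist']:
    p=read_camera(n); cv2.imwrite(f'pics/{n}0.png',p['img']); print(n,p['fx'],p['cx'],p['cy'],p['world_from_camera'])
E
```

```text
pics
{'time_s': 0.0, 'tool_pos': array([ 0.27415585, -0.58890117,  0.29115924]), 'tool_rot': array([-1.79892080e+02,  6.88305902e-03,  2.49707624e+01]), 'grip_width': 0.08724649427087976, 'force': array([-0.16455241,  0.09240086, -0.8771489 ])}
scene 421.37893324147535 321.195425368543 198.6288189315921 [[-0.52879031 -0.50503895  0.68214109 -0.28917651]
 [-0.84872483  0.30814983 -0.42977884  0.56027018]
 [ 0.00685339 -0.80621296 -0.59158574  0.76430202]
 [ 0.          0.          0.          1.        ]]
top 401.9279602905568 317.9706633602739 196.50606319871818 [[-0.03176111 -0.97917489  0.20051875  0.2363109 ]
 [-0.999485    0.03203397 -0.00188459  0.05391382]
 [-0.00457807 -0.20047534 -0.97968805  1.42833521]
 [ 0.          0.          0.          1.        ]]
wrist 358.9091088407243 317.3258824141483 201.55445504237937 [[ 0.42190338 -0.86512353 -0.27121728  0.3493201 ]
 [-0.90663859 -0.40324298 -0.12410307 -0.55489294]
 [-0.00200198  0.29825555 -0.95448395  0.38325174]
 [ 0.          0.          0.          1.        ]]
```

View pics/scene0.png

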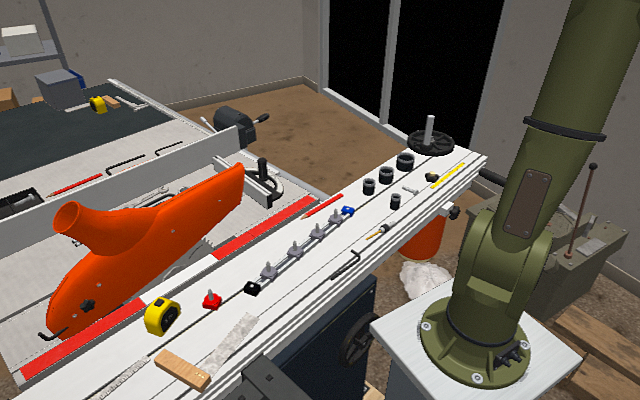

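View pics/top0.png

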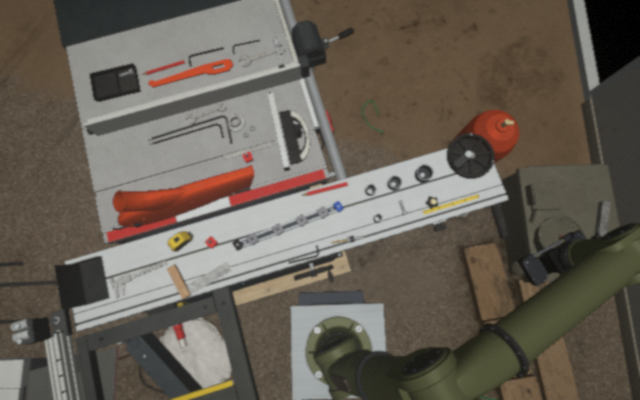

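View pics/wrist0.png

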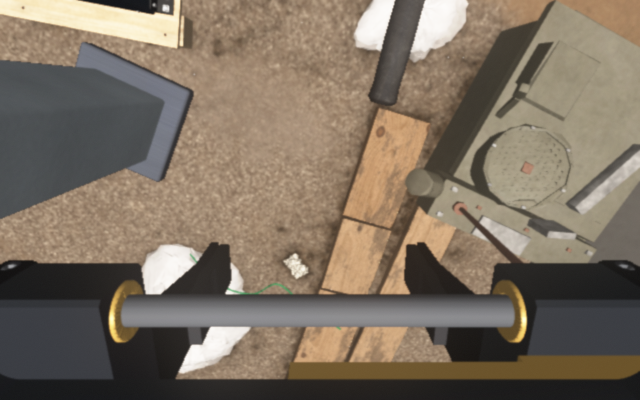

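The blue cap (top image 338,206) is at the right end, so peg_1 gets the 30 mm saw. The saws are at about (377,218), (370,190), (394,183) and (423,173) in the top image, and a red decoy peg is at (211,241).

```bash
cat > h.py <<'E'
from cell import *
import cv2, numpy as np
def ray(p,u,v):
    T=p['world_from_camera']; d=T[:3,:3]@np.array([(u-p['cx'])/p['fx'],(v-p['cy'])/p['fy'],1]); return T[:3,3],d/np.linalg.norm(d)
def onz(p,u,v,z):
    o,d=ray(p,u,v); return o+d*(z-o[2])/d[2]
def proj(p,X):
    T=p['world_from_camera']; c=T[:3,:3].T@(np.asarray(X)-T[:3,3]); return np.array([p['fx']*c[0]/c[2]+p['cx'],p['fy']*c[1]/c[2]+p['cy']])
E
python3 - <<'E'
from h import *
for n in ['top','scene']:
    p=read_camera(n)
    for t,z in [('hole_saw_30_centre',.022),('peg_1_seat',.024),('cap_blue_top',.015)]:
        for m in masks_of(t,p):
            ys,xs=np.nonzero(m['pixels']); 
            print(n,t,round(m['confidence'],2),np.round(m['bbox']),len(xs),onz(p,xs.mean(),ys.mean(),z).round(3))
    cv2.imwrite(f'pics/{n}_z.png',cv2.resize(p['img'][140:260,220:450] if n=='top' else p['img'][130:310,190:450],None,fx=3,fy=3,interpolation=cv2.INTER_CUBIC))
E
```

```text
top hole_saw_30_centre 0.38 [374. 212. 382. 222.] 59 [ 0.442 -0.156  0.022]
scene hole_saw_30_centre 0.71 [389. 196. 400. 209.] 157 [ 0.442 -0.159  0.022]
scene peg_1_seat 0.64 [328. 208. 340. 227.] 176 [0.465 0.038 0.024]
scene cap_blue_top 0.47 [341. 206. 357. 214.] 84 [ 0.487 -0.019  0.015]
```

View pics/scene_z.png

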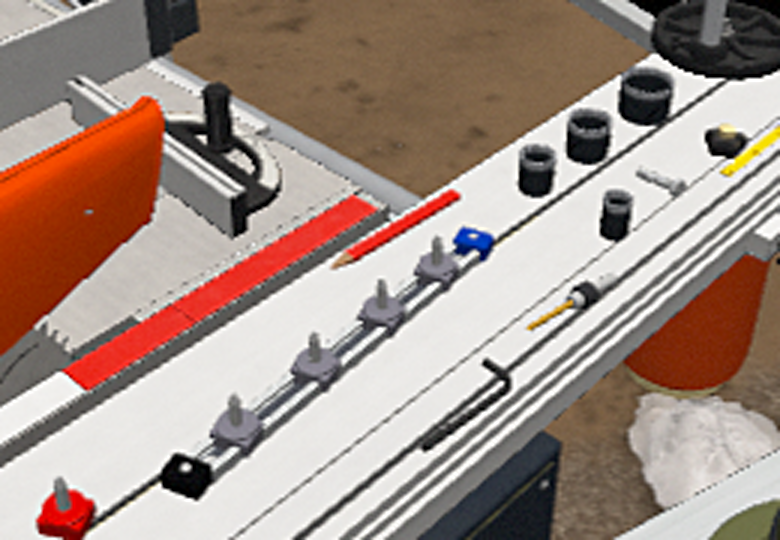

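View pics/top_z.png

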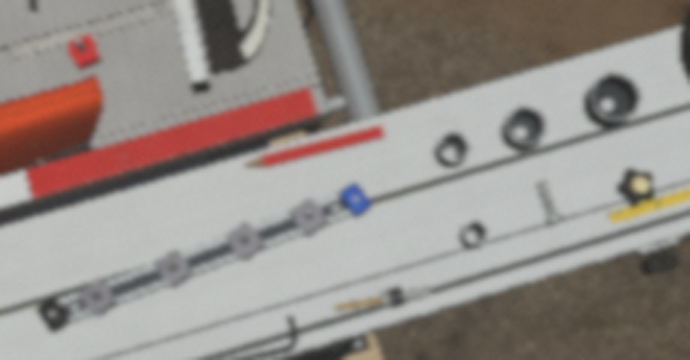

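```bash
python3 - <<'E'
from h import *
p=read_camera('top')
f=lambda x,y,z:onz(p,220+(x+.5)/3-.5,140+(y+.5)/3-.5,z).round(3)
for n,a in dict(s30=(473,236),s38=(451,150),s48=(523,129),s60=(611,100)).items(): print(n,f(*a,.03))
P=[f(*a,.03) for a in [(308,216),(243,240),(173,268),(97,297)]]
for q in P: print(q)
print('blue',f(355,199,.02),'blk',f(53,313,.02))
d=P[3]-P[0]; print(np.linalg.norm(d)/3,np.degrees(np.arctan2(d[1],d[0])))
E
```

```text
s30 [ 0.438 -0.155  0.03 ]
s38 [ 0.541 -0.135  0.03 ]
s48 [ 0.564 -0.222  0.03 ]
s60 [ 0.596 -0.33   0.03 ]
[0.468 0.038 0.03 ]
[0.442 0.115 0.03 ]
[0.411 0.197 0.03 ]
[0.38  0.285 0.03 ]
blue [ 0.488 -0.019  0.02 ] blk [0.364 0.338 0.02 ]
0.08740264425188875 109.60972777672914
```

Call:
carry_out(increments="1 0.05 -0.03 0 0 0 0;1 0.05 -0.03 0 0 0 0;1 0.05 -0.03 0 0 0 0;1 0.05 -0.03 0 0 0 0;1 0.05 -0.03 0 0 0 0;1 0.05 -0.03 0 0 0 0;1 0.05 -0.03 0 0 0 0;1 0.05 -0.03 0 0 0 0;1 0 0 0 0 0 -10.6;1 0 0 0 0 0 -10.6;1 0 0 0 0 0 -10.6;1 0 0 0 0 0 -10.6;1 0 0 0 0 0 -10.6;1 0 0 0 0 0 -10.6;1 0 0 0 0 0 -10.6;1 0 0 0 0 0 -10.6;1 0 0 0 0 0 0")

```text
time_s: 2.72
tool_pos: [0.5447, -0.1902, 0.2936]
tool_rot: [179.8, 0.3, 110.2]
force: [-0.8, -0.2, 0.0]
grip_width: 0.0874
```

```bash
python3 - <<'E'
from h import *
o=get_obs(); print(o['time_s'],o['tool_pos'],o['tool_rot'],o['qpos'])
p=read_camera('wrist'); cv2.imwrite('pics/w1.png',p['img'])
for m in masks_of('hole_saw_30_centre',p):
    ys,xs=np.nonzero(m['pixels']); print(round(m['confidence'],2),np.round(m['bbox']),onz(p,xs.mean(),ys.mean(),.022).round(3))
E
```

```text
2.725 [ 0.54471889 -0.19017636  0.29362346] [179.80072246   0.34504871 110.24044001] [ 42.96102899  11.30713103 -30.10924822  93.15333188   5.98168013
  76.74458646  32.23732666]
0.61 [208.  86. 247. 123.] [ 0.44  -0.157  0.022]
```

View pics/w1.png

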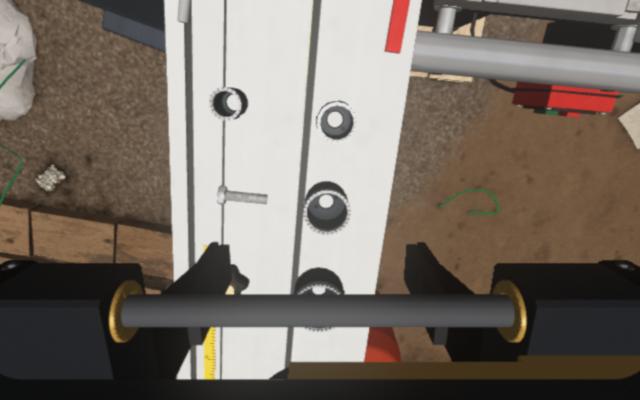

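```bash
cat >> h.py <<'E'
def circ(p,c,r,z,n=60):
    return np.array([proj(p,[c[0]+r*np.cos(a),c[1]+r*np.sin(a),z]) for a in np.linspace(0,2*np.pi,n)])
def hole(p,xy,half=14):
    """white blob of the base hole near xy"""
    u,v=proj(p,[xy[0],xy[1],.0025]).astype(int)
    g=cv2.cvtColor(p['img'],cv2.COLOR_BGR2GRAY)
    m=(g>130).astype(np.uint8)
    n,l,s,c=cv2.connectedComponentsWithStats(m,connectivity=4)
    best=None
    for i in range(1,n):
        if 30<s[i,4]<3000 and np.hypot(*(c[i]-[u,v]))<half and (best is None or s[i,4]>s[best,4]): best=i
    if best is None: return None
    return onz(p,*c[best],.0025),s[best]
def overlay(p,items,fn,crop=None,k=2):
    im=cv2.resize(p['img'],None,fx=k,fy=k,interpolation=cv2.INTER_CUBIC)
    for c,r,z,col in items:
        q=(circ(p,c,r,z)+.5)*k-.5
        cv2.polylines(im,[np.round(q).astype(np.int32)],True,col,1)
    if crop: a,b,c2,d=[k*t for t in crop]; im=im[b:d,a:c2]
    cv2.imwrite(fn,im)
E
python3 - <<'E'
from h import *
p=read_camera('wrist'); it=[]
for n,r,x,y in [('30',15,.438,-.155),('38',19,.541,-.135),('48',24,.564,-.222),('60',30,.596,-.33)]:
    h=hole(p,(x,y)); print(n,h)
    c=h[0][:2] if h else (x,y)
    it+=[(c,r/1e3,.044,(0,255,0)),(c,.008,.0025,(0,0,255)),(c,r/1e3,0,(255,0,0))]
overlay(p,it,'pics/o1.png',(190,70,400,340),k=2)
E
```

```text
30 None
38 (array([ 0.54514835, -0.13600984,  0.0025    ]), array([327, 111,  16,  17, 201], dtype=int32))
48 None
60 (array([ 0.59909041, -0.33084028,  0.0025    ]), array([307, 285,  23,  10, 132], dtype=int32))
```

View pics/o1.png

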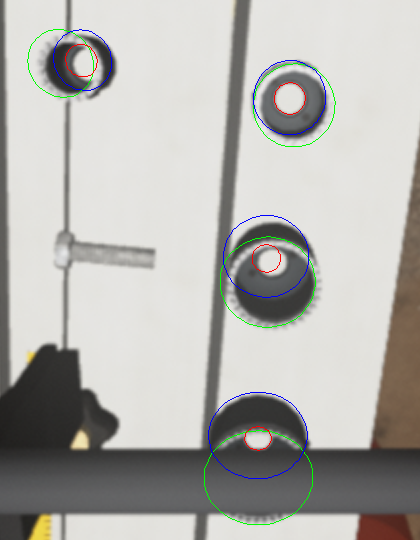

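```bash
python3 - <<'E'
from h import *
p=read_camera('wrist'); it=[]
for r,x,y in [(15,.442,-.157),(19,.545,-.136),(24,.566,-.224),(30,.599,-.331)]:
    c=(x,y)
    it+=[(c,r/1e3,.044,(0,255,0)),(c,.008,.0025,(0,0,255)),(c,r/1e3,0,(255,0,0))]
overlay(p,it,'pics/o2.png',(200,80,360,240),k=5)
overlay(p,[],'pics/o3.png',(200,80,360,240),k=5)
a=cv2.imread('pics/o2.png');b=cv2.imread('pics/o3.png')
cv2.imwrite('pics/o4.png',cv2.resize(np.hstack([a,b]),None,fx=.5,fy=.5,interpolation=cv2.INTER_AREA))
E
```

```text
(no output)
```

View pics/o4.png

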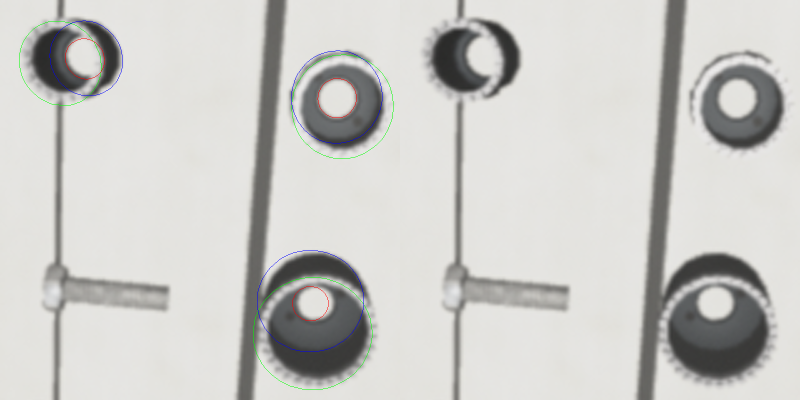

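Call:
carry_out(increments="1 0.022 -0.0285 0.048 0 0 0;1 0.022 -0.0285 0.048 0 0 0;1 0.022 -0.028 0.048 0 0 0;1 0 0 0 0 0 0")

```text
time_s: 3.42
tool_pos: [0.4397, -0.1565, 0.1443]
tool_rot: [179.8, 0.3, 109.8]
force: [0.7, -0.6, -0.2]
grip_width: 0.0866
```

```bash
python3 - <<'E'
from h import *
o=get_obs(); print(o['time_s'],o['tool_pos'],o['tool_rot'])
p=read_camera('wrist'); c=(.442,-.157)
overlay(p,[(c,.015,.044,(0,255,0)),(c,.008,.0025,(0,0,255))],'pics/o5.png',k=1)
E
```

```text
3.425 [ 0.43974373 -0.15650734  0.14428274] [179.78918538   0.3361753  109.84956319]
```

View pics/o5.png

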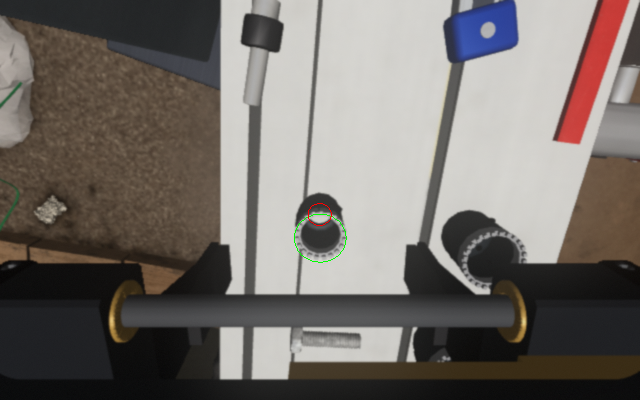

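Call:
carry_out(increments="1 -0.001 0.002 0.033 0 0 0;1 0 0 0.032 0 0 0;1 0 0 0 0 0 0;0 0 0 0 0 0 0;0 0 0 0 0 0 0;0 0 0 0 0 0 0;0 0 0 0 0 0 0;0 0 0 0 0 0 0", force=25)

```text
time_s: 4.47
tool_pos: [0.4599, -0.1633, 0.0934]
tool_rot: [178.4, 1.5, 109.6]
force: [0.3, -0.8, 0.5]
grip_width: 0.045
```

```bash
python3 - <<'E'
from h import *
o=get_obs(); 
for k in o: print(k,np.round(o[k],3))
p=read_camera('wrist'); cv2.imwrite('pics/w6.png',p['img'])
p=read_camera('scene'); cv2.imwrite('pics/s6.png',cv2.resize(p['img'][130:290,280:500],None,fx=3,fy=3,interpolation=cv2.INTER_CUBIC))
E
```

```text
time_s 4.475
qpos [ 44.177  11.164 -29.847 118.411   7.73   49.939  29.607]
joint_velocities [ 0.128 -0.213  0.184 -0.124  0.018  0.23  -0.112]
effort [-4.6800e-01 -3.2357e+01 -3.0360e+00 -2.5341e+01 -2.4300e-01 -3.4200e-01
 -2.0000e-02]
tool_pos [ 0.46  -0.163  0.093]
tool_rot [178.415   1.548 109.559]
force [ 0.266 -0.805  0.451]
wrist_torque [-0.139  0.102 -0.044]
grip_width 0.045
```

View pics/w6.png

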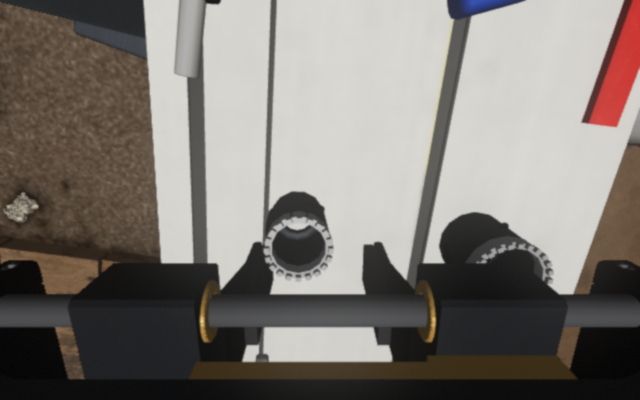

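View pics/s6.png

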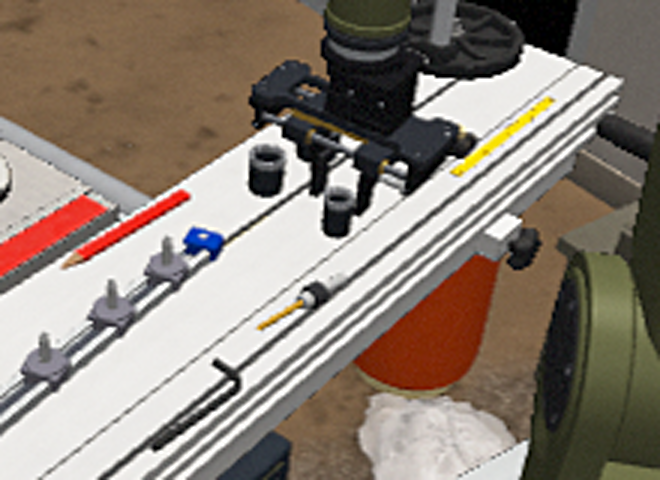

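The arm drifted during the fast descent (20 mm off, nothing touched). I'll open, rise, correct, and descend in smaller steps with corrections.

```bash
cat >> h.py <<'E'
from scipy.spatial.transform import Rotation as R
YAW=109.6
def go(x,y,z,yaw=YAW):
    o=get_obs(); A=R.from_euler('xyz',o['tool_rot'],degrees=True); B=R.from_euler('xyz',[180,0,yaw],degrees=True)
    d=A.inv().apply(np.array([x,y,z])-o['tool_pos']); r=(A.inv()*B).as_rotvec(degrees=True)
    print('t',o['time_s'],'at',o['tool_pos'].round(4),o['tool_rot'].round(2),'w',round(float(o['grip_width']),4),'F',np.round(o['force'],1),'-> d',d.round(4),'rot',r.round(2))
E
python3 -c "
from h import *
go(.442,-.157,.15)"
```

```text
t 4.575 at [ 0.4599 -0.1632  0.0932] [178.41   1.54 109.56] w 0.037 F [-0.6 -1.3  0. ] -> d [ 0.0103 -0.0132 -0.0575] rot [ 1.59  1.54 -0.02]
```

Call:
carry_out(increments="1 0 0 -0.02 0 0 0;1 0 0 -0.02 0 0 0;1 0 0 -0.018 1.6 1.5 0;1 0.005 -0.0065 0 0 0 0;1 0.005 -0.0065 0 0 0 0;1 0 0 0 0 0 0")

```text
time_s: 5.32
tool_pos: [0.4395, -0.1552, 0.1502]
tool_rot: [-179.9, -0.2, 109.6]
force: [0.7, -0.1, 0.5]
grip_width: 0.0845
```

```bash
python3 -c "
from h import *
go(.442,-.157,.079)"
```

```text
t 5.325 at [ 0.4395 -0.1552  0.1502] [-179.89   -0.19  109.62] w 0.0845 F [ 0.7 -0.1  0.5] -> d [-0.0028  0.0018  0.0712] rot [-0.11 -0.19  0.02]
```

Call:
carry_out(increments="1 -0.003 0.002 0.01 0 0 0;1 0 0 0.01 0 0 0;1 0 0 0.01 0 0 0;1 0 0 0.01 0 0 0")

```text
time_s: 5.82
tool_pos: [0.4419, -0.1572, 0.1064]
tool_rot: [-179.9, -0.2, 109.6]
force: [0.4, 0.0, 0.4]
grip_width: 0.0873
```

```bash
python3 -c "
from h import *
go(.442,-.157,.079);print(get_obs()['qpos'].round(1))"
```

```text
t 5.825 at [ 0.4419 -0.1572  0.1064] [-179.85   -0.24  109.61] w 0.0873 F [0.4 0.  0.4] -> d [0.0001 0.0002 0.0274] rot [-0.15 -0.24  0.01]
[ 45.1   9.2 -30.3 118.6   5.6  53.8  31.4]
```

Call:
carry_out(increments="1 0 0 0.01 0 0 0;1 0 0 0.01 0 0 0")

```text
time_s: 6.08
tool_pos: [0.4417, -0.157, 0.0846]
tool_rot: [-179.8, -0.3, 109.6]
force: [0.1, 0.0, -0.8]
grip_width: 0.0867
```

```bash
python3 -c "
from h import *
go(.442,-.157,.079);print(get_obs()['qpos'].round(1))"
```

```text
t 6.075 at [ 0.4417 -0.157   0.0846] [-179.84   -0.28  109.61] w 0.0867 F [ 0.1  0.  -0.8] -> d [-0.0001  0.0003  0.0056] rot [-0.16 -0.28  0.01]
[ 44.6  11.3 -30.  119.5   7.   51.2  30.2]
```

Call:
carry_out(increments="1 0 0 0.005 0 0 0;0 0 0 0 0 0 0;0 0 0 0 0 0 0;0 0 0 0 0 0 0;0 0 0 0 0 0 0;0 0 0 0 0 0 0;0 0 0 0 0 0 0;0 0 0 0 0 0 0;0 0 0 0 0 0 0", force=25)

```text
time_s: 7.2
tool_pos: [0.4425, -0.1571, 0.0797]
tool_rot: [-179.9, -0.2, 109.6]
force: [0.2, 0.0, -0.8]
grip_width: 0.0299
```

```bash
python3 -c "
from h import *
go(.442,-.157,.2);print(get_obs()['qpos'].round(1))"
```

```text
t 7.2 at [ 0.4425 -0.1571  0.0797] [-179.92   -0.22  109.62] w 0.0299 F [ 0.2  0.  -0.8] -> d [ 0.0007 -0.0006 -0.1203] rot [-0.08 -0.22  0.02]
[ 44.4  11.8 -29.9 119.7   7.4  50.5  29.9]
```

Call:
carry_out(increments="0 0 0 -0.02 0 0 0;0 0 0 -0.025 0 0 0;0 0 0 -0.025 0 0 0;0 0 0 -0.025 0 0 0;0 0 0 -0.025 0 0 0;0 0.02 0.022 0 0 0 0;0 0.022 0.022 0 0 0 0;0 0.022 0.022 0 0 0 0;0 0.02 0.022 0 0 0 0;0 0 0 0 0 0 0")

```text
time_s: 8.45
tool_pos: [0.4956, -0.0464, 0.2011]
tool_rot: [-179.5, -0.4, 109.5]
force: [-0.7, -0.0, 0.1]
grip_width: 0.0299
```

```bash
python3 - <<'E'
from h import *
go(.498,-.047,.2)
p=read_camera('wrist'); 
it=[]
for c in [(.468,.038),(.442,.115),(.411,.197)]:
    it+=[(c,.0175,.024,(0,255,0)),(c,.0015,.057,(0,0,255))]
overlay(p,it,'pics/o7.png',k=1)
for m in masks_of('peg_1_seat',p):
    print(round(m['confidence'],2),np.round(m['bbox']))
E
```

```text
t 8.45 at [ 0.4956 -0.0464  0.2011] [-179.54   -0.42  109.46] w 0.0299 F [-0.7 -0.   0.1] -> d [-0.0014  0.0021  0.0011] rot [-0.46 -0.42 -0.14]
0.74 [297.  57. 350. 107.]
```

View pics/o7.png

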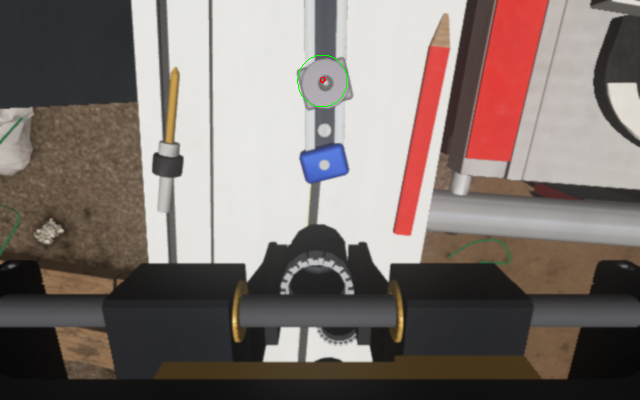

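```bash
python3 - <<'E'
from h import *
p=read_camera('wrist'); o=get_obs(); A=R.from_euler('xyz',o['tool_rot'],degrees=True)
q=lambda h:o['tool_pos']+A.apply([0,0,h])
print(proj(p,q(.0357)))
c1=onz(p,326,83,.057); print('tip',c1)
k=onz(p,326,83,.057)
rim=q(.0357); und=q(.0797)
it=[(k,.0175,.024,(0,255,0)),(k,.0015,.057,(0,0,255)),(k,.005,.046,(255,0,0)),(rim,.015,rim[2],(0,255,0)),(und,.015,und[2],(255,0,0))]
overlay(p,it,'pics/o8a.png',(280,40,370,140),k=6)
overlay(p,it,'pics/o8b.png',(260,210,380,350),k=4)
overlay(p,[],'pics/o8c.png',(280,40,370,140),k=6)
a,b,c=[cv2.imread(f'pics/o8{s}.png') for s in 'abc']
H=max(t.shape[0] for t in(a,b,c))
f=np.hstack([cv2.copyMakeBorder(t,0,H-t.shape[0],0,0,0) for t in (a,c,b)])
cv2.imwrite('pics/o8.png',cv2.resize(f,(800,int(800*H/f.shape[1])),interpolation=cv2.INTER_AREA))
E
```

```text
[315.96263039 300.71542491]
tip [0.47025294 0.03383527 0.057     ]
```

View pics/o8.png

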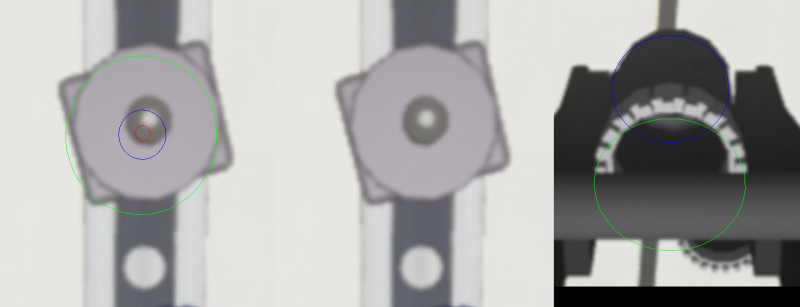

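```bash
python3 - <<'E'
from h import *
p=read_camera('wrist')
k=onz(p,328.1,78.4,.057); print(k)
overlay(p,[(k,.0175,.024,(0,255,0)),(k,.0015,.057,(0,0,255)),(k,.005,.046,(255,0,0))],'pics/o9.png',(280,40,370,140),k=5)
go(k[0],k[1],.19)
E
```

```text
[0.47059538 0.03616734 0.057     ]
t 8.65 at [ 0.4946 -0.0501  0.2009] [-179.46   -0.34  109.11] w 0.0301 F [-0.6 -0.2 -1.6] -> d [0.0893 0.0057 0.0114] rot [-0.54 -0.34 -0.48]
```

View pics/o9.png

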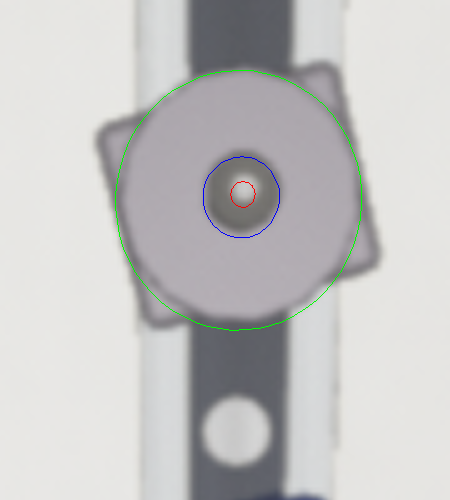

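Call:
carry_out(increments="0 0.022 0.0015 0.003 0 0 0;0 0.022 0.0015 0.003 -0.5 -0.3 -0.5;0 0.022 0.0015 0.003 0 0 0;0 0.022 0.0015 0.002 0 0 0;0 0 0 0 0 0 0;0 0 0 0 0 0 0")

```text
time_s: 9.4
tool_pos: [0.4668, 0.0412, 0.1889]
tool_rot: [-179.9, 0.1, 109.7]
force: [-0.3, -0.5, -0.4]
grip_width: 0.03
```

```bash
python3 - <<'E'
from h import *
go(.4706,.0362,.15)
E
```

```text
t 9.4 at [0.4668 0.0412 0.1889] [-1.7994e+02  7.0000e-02  1.0974e+02] w 0.03 F [-0.3 -0.5 -0.4] -> d [-0.0059  0.0019  0.0389] rot [-0.06  0.07  0.14]
```

Call:
carry_out(increments="0 -0.006 0.002 0.01 0 0 0;0 0 0 0.01 0 0 0;0 0 0 0.009 0 0 0;0 0 0 0.006 0 0 0;0 0 0 0 0 0 0;0 0 0 0 0 0 0")

```text
time_s: 10.15
tool_pos: [0.471, 0.0336, 0.1505]
tool_rot: [-179.9, 0.0, 109.5]
force: [-0.8, 0.5, -1.1]
grip_width: 0.0301
```

```bash
python3 - <<'E'
from h import *
p=read_camera('wrist')
o=get_obs(); A=R.from_euler('xyz',o['tool_rot'],degrees=True)
q=lambda h:o['tool_pos']+A.apply([0,0,h])
k=(.4706,.0362); u=q(.0797)
overlay(p,[(k,.0175,.024,(0,255,0)),(q(.0357),.015,q(.0357)[2],(0,255,0)),(u,.015,u[2],(255,0,0))],'pics/o10.png',(210,100,440,300),k=3)
go(*k,.103)
E
```

```text
t 10.2 at [0.4709 0.0336 0.1505] [-1.7986e+02  2.0000e-02  1.0952e+02] w 0.0301 F [-0.3  0.2 -1. ] -> d [0.0026 0.0007 0.0475] rot [-0.14  0.02 -0.08]
```

View pics/o10.png

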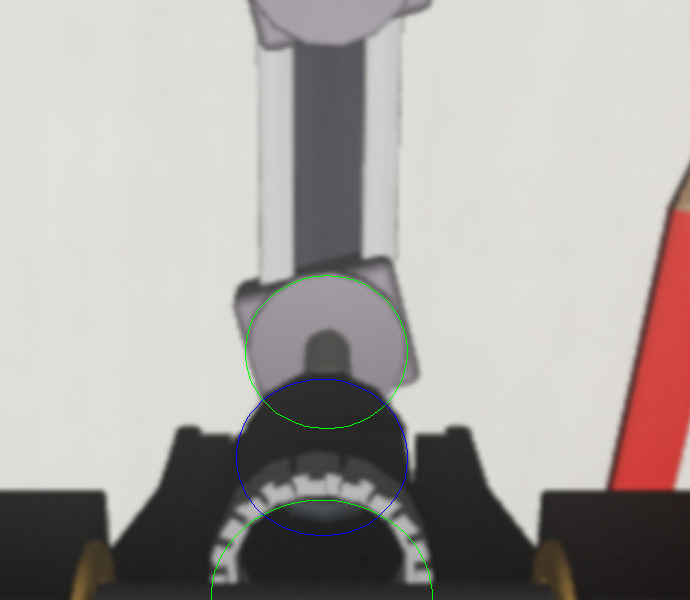

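Call:
carry_out(increments="0 0.0015 0.0007 0.01 0 0 0;0 0 0 0.01 0 0 0;0 0 0 0.01 0 0 0;0 0 0 0.007 0 0 0;0 0 0 0 0 0 0")

```text
time_s: 10.82
tool_pos: [0.4709, 0.0354, 0.1108]
tool_rot: [-179.9, 0.0, 109.5]
force: [0.0, 0.2, -1.0]
grip_width: 0.0303
```

```bash
python3 - <<'E'
from h import *
go(.4706,.0362,.104)
E
```

```text
t 10.825 at [0.4709 0.0354 0.1108] [-1.7986e+02  2.0000e-02  1.0954e+02] w 0.0303 F [ 0.   0.2 -1. ] -> d [0.0008 0.     0.0068] rot [-0.14  0.02 -0.06]
```

Call:
carry_out(increments="0 0 0 0.005 0 0 0;0 0 0 0.002 0 0 0;0 0 0 0 0 0 0;1 0 0 0 0 0 0;1 0 0 0 0 0 0;1 0 0 0 0 0 0;1 0 0 0 0 0 0;1 0 0 -0.015 0 0 0;1 0 0 -0.02 0 0 0;1 0 0 -0.025 0 0 0;1 0 0 -0.025 0 0 0;1 0 0 -0.01 0 0 0;1 0 0 0 0 0 0")

```text
time_s: 12.45
tool_pos: [0.4726, 0.0362, 0.2065]
tool_rot: [179.8, 0.2, 109.6]
force: [-0.3, -0.6, -1.0]
grip_width: 0.0869
```

```bash
python3 - <<'E'
from h import *
go(.545,-.137,.15)
p=read_camera('wrist'); cv2.imwrite('pics/w11.png',p['img'])
E
```

```text
t 12.45 at [0.4726 0.0362 0.2065] [1.7983e+02 1.6000e-01 1.0959e+02] w 0.0869 F [-0.3 -0.6 -1. ] -> d [-0.1873  0.01    0.057 ] rot [ 0.17  0.16 -0.01]
```

View pics/w11.png

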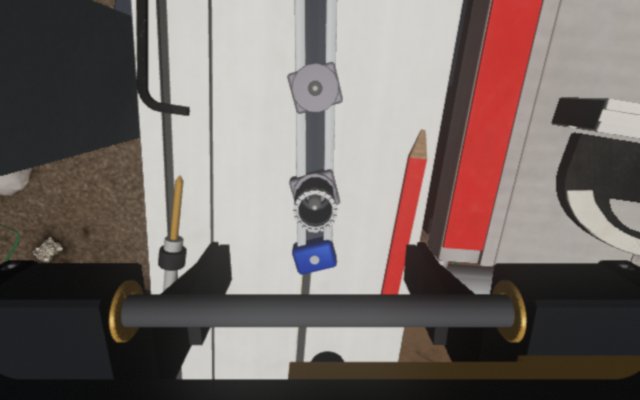

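```bash
python3 - <<'E'
from h import *
p=read_camera('wrist'); k=onz(p,315,88,.057); print(k)
overlay(p,[(k,.0175,.024,(0,255,0)),(k,.0015,.057,(0,0,255)),((.4706,.0362),.015,.068,(0,255,0))],'pics/o12.png',(250,50,390,240),k=3)
E
```

```text
[0.44381506 0.11335322 0.057     ]
```

View pics/o12.png

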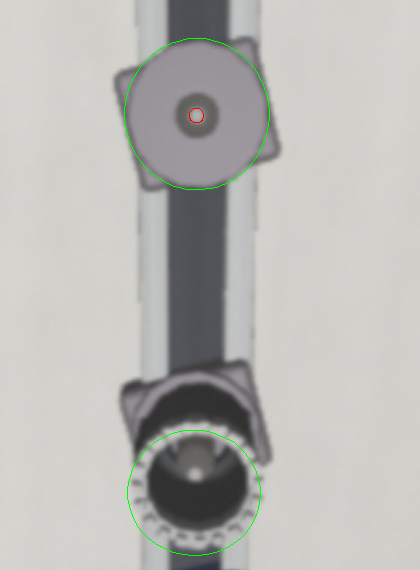

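Call:
carry_out(increments="1 -0.03 0.001 0.005 0 0 0;1 -0.04 0.002 0.01 0 0 0;1 -0.04 0.002 0.01 0 0 0;1 -0.04 0.002 0.01 0 0 0;1 -0.025 0.002 0.01 0 0 0;1 0 0 0 0 0 0;1 0 0 0 0 0 0")

```text
time_s: 13.42
tool_pos: [0.5371, -0.1276, 0.1511]
tool_rot: [-179.5, -0.4, 109.8]
force: [-0.7, -0.2, -0.3]
grip_width: 0.087
```

```bash
python3 - <<'E'
from h import *
p=read_camera('wrist'); c=(.545,-.137)
overlay(p,[(c,.019,.044,(0,255,0)),(c,.008,.0025,(0,0,255)),(c,.019,0,(255,0,0))],'pics/o13.png',(230,130,430,330),k=3)
go(*c,.09)
E
```

```text
t 13.475 at [ 0.537  -0.1277  0.1511] [-179.48   -0.4   109.85] w 0.0872 F [ 1.2 -0.2 -1. ] -> d [-0.0119  0.0049  0.061 ] rot [-0.52 -0.4   0.25]
```

View pics/o13.png

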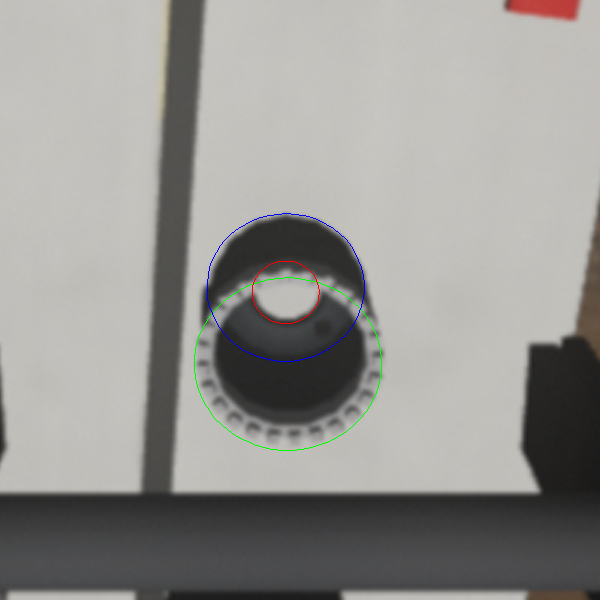

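Call:
carry_out(increments="1 -0.0056 0.0025 0.008 -0.5 -0.4 0.2;1 -0.0056 0.0025 0.01 0 0 0;1 0 0 0.01 0 0 0;1 0 0 0.01 0 0 0;1 0 0 0.01 0 0 0;1 0 0 0 0 0 0")

```text
time_s: 14.22
tool_pos: [0.5454, -0.1344, 0.0998]
tool_rot: [-180.0, 0.0, 109.9]
force: [-1.0, 0.5, -0.2]
grip_width: 0.0873
```

```bash
python3 - <<'E'
from h import *
go(.5447,-.1363,.0795)
E
```

```text
t 14.225 at [ 0.5454 -0.1344  0.0998] [-1.7999e+02  2.0000e-02  1.0986e+02] w 0.0873 F [-1.   0.5 -0.2] -> d [-0.0015 -0.0013  0.0203] rot [-0.01  0.02  0.26]
```

Call:
carry_out(increments="1 -0.0015 -0.0013 0.01 0 0 0;1 0 0 0.008 0 0 0;1 0 0 0.002 0 0 0;0 0 0 0 0 0 0;0 0 0 0 0 0 0;0 0 0 0 0 0 0;0 0 0 0 0 0 0;0 0 0 0 0 0 0;0 0 0 0 0 0 0;0 0 0 0 0 0 0")

```text
time_s: 15.48
tool_pos: [0.5455, -0.1366, 0.0797]
tool_rot: [179.9, 0.1, 109.8]
force: [-0.3, 0.5, -0.5]
grip_width: 0.0376
```

```bash
python3 - <<'E'
from h import *
go(.4438,.1134,.20)
E
```

```text
t 15.475 at [ 0.5455 -0.1366  0.0797] [1.7990e+02 1.1000e-01 1.0985e+02] w 0.0376 F [-0.3  0.5 -0.5] -> d [ 0.2695 -0.0106 -0.1209] rot [0.1  0.11 0.25]
```

Call:
carry_out(increments="0 0 0 -0.02 0 0 0;0 0 0 -0.025 0 0 0;0 0 0 -0.025 0 0 0;0 0 0 -0.025 0 0 0;0 0 0 -0.025 0 0 0;0 0.03 -0.001 0 0 0 0;0 0.04 -0.002 0 0 0 0;0 0.045 -0.002 0 0 0 0;0 0.045 -0.002 0 0 0 0;0 0.04 -0.002 0 0 0 0;0 0.03 -0.001 0 0 0 0;0 0.01 0 0 0 0 0;0 0 0 0 0 0 0;0 0 0 0 0 0 0")

```text
time_s: 17.23
tool_pos: [0.4542, 0.0922, 0.2172]
tool_rot: [179.2, 0.7, 109.9]
force: [0.0, 0.1, -0.2]
grip_width: 0.0378
```

```bash
cat >> h.py <<'E'
def chk(k,r,fn,foot=True,gz=.0797,crop=(190,60,450,300),k_=3):
    p=read_camera('wrist')
    o=get_obs(); A=R.from_euler('xyz',o['tool_rot'],degrees=True)
    q=lambda h:o['tool_pos']+A.apply([0,0,h])
    a=q(gz-.044);u=q(gz)
    overlay(p,[(k,.0175,.024,(0,255,0)),(k,.0015,.057,(0,0,255)),(a,r,a[2],(0,255,0)),(u,r,u[2],(255,0,0))],fn,crop,k=k_)
    go(*k,.15)
E
python3 - <<'E'
from h import *
chk((.4438,.1134),.019,'pics/o14.png')
E
```

```text
t 17.275 at [0.4542 0.0922 0.2171] [179.2    0.73 109.88] w 0.0379 F [-0.1 -0.4 -1.4] -> d [ 0.0244 -0.0035  0.0668] rot [0.8  0.73 0.28]
```

View pics/o14.png

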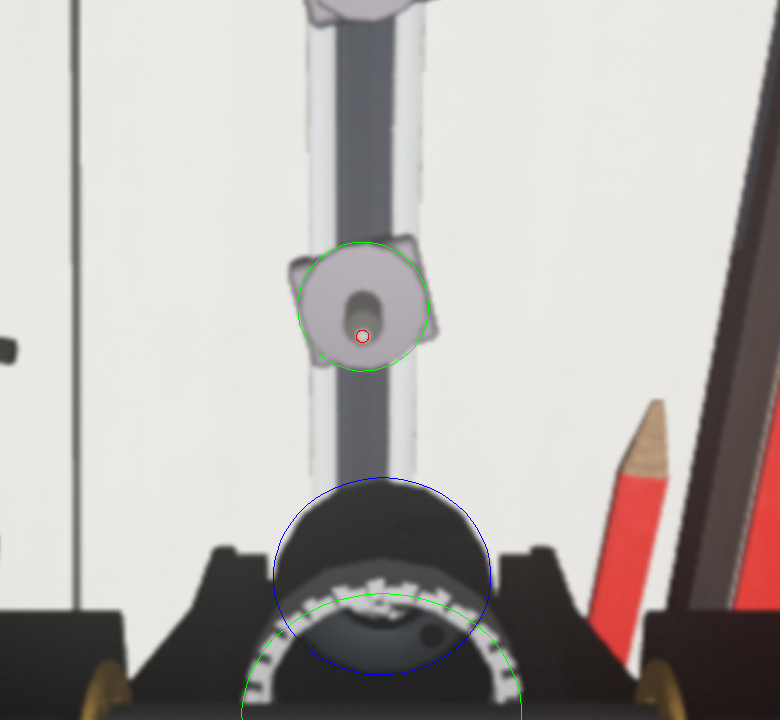

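Call:
carry_out(increments="0 0.008 -0.0012 0.012 0.8 0.7 0.2;0 0.008 -0.0012 0.015 0 0 0;0 0.007 -0.001 0.015 0 0 0;0 0 0 0.012 0 0 0;0 0 0 0.008 0 0 0;0 0 0 0 0 0 0")

```text
time_s: 18.02
tool_pos: [0.442, 0.1122, 0.1488]
tool_rot: [-179.7, -0.1, 109.5]
force: [0.6, -0.9, -1.6]
grip_width: 0.0376
```

```bash
python3 - <<'E'
from h import *
go(.4438,.1134,.104)
E
```

```text
t 18.025 at [0.442  0.1122 0.1488] [-1.7973e+02 -1.4000e-01  1.0951e+02] w 0.0376 F [ 0.6 -0.9 -1.6] -> d [0.0004 0.0023 0.0448] rot [-0.27 -0.14 -0.09]
```

Call:
carry_out(increments="0 0.0008 0.0023 0.01 0 0 0;0 0 0 0.01 0 0 0;0 0 0 0.01 0 0 0;0 0 0 0.008 0 0 0;0 0 0 0 0 0 0")

```text
time_s: 18.65
tool_pos: [0.4446, 0.1136, 0.1086]
tool_rot: [-179.8, -0.1, 109.5]
force: [1.1, 0.4, -1.1]
grip_width: 0.0379
```

```bash
python3 - <<'E'
from h import *
go(.4438,.1134,.104)
E
```

```text
t 18.65 at [0.4446 0.1136 0.1086] [-1.7980e+02 -1.2000e-01  1.0946e+02] w 0.0379 F [ 1.1  0.4 -1.1] -> d [ 0.0001 -0.0008  0.0046] rot [-0.2  -0.12 -0.14]
```

Call:
carry_out(increments="0 0 -0.0005 0.0035 0 0 0;0 0 0 0.001 0 0 0;0 0 0 0 0 0 0;1 0 0 0 0 0 0;1 0 0 0 0 0 0;1 0 0 0 0 0 0;1 0 0 0 0 0 0;1 0 0 -0.015 0 0 0;1 0 0 -0.02 0 0 0;1 0 0 -0.025 0 0 0;1 0 0 -0.025 0 0 0;1 0 0 -0.01 0 0 0;1 0 0 0 0 0 0;1 0 0 0 0 0 0")

```text
time_s: 20.4
tool_pos: [0.4454, 0.1143, 0.2064]
tool_rot: [179.9, -0.0, 109.5]
force: [0.4, 0.1, 0.6]
grip_width: 0.0875
```

```bash
python3 - <<'E'
from h import *
p=read_camera('wrist'); cv2.imwrite('pics/w15.png',p['img'])
k3=(.4438-.335*.086,.1134+.942*.086); print(k3, proj(p,[*k3,.057]))
overlay(p,[(k3,.0175,.024,(0,255,0)),(k3,.0015,.057,(0,0,255)),((.4438,.1134),.019,.068,(0,255,0))],'pics/o15.png',(230,20,430,260),k=3)
go(.566,-.224,.15)
E
```

```text
(0.41498999999999997, 0.19441199999999997) [313.67267494  82.98255177]
t 20.45 at [0.4454 0.1143 0.2063] [ 1.7993e+02 -4.0000e-02  1.0954e+02] w 0.087 F [-0.3 -0.   0.8] -> d [-0.3592  0.0005  0.0561] rot [ 0.07 -0.04 -0.06]
```

View pics/o15.png

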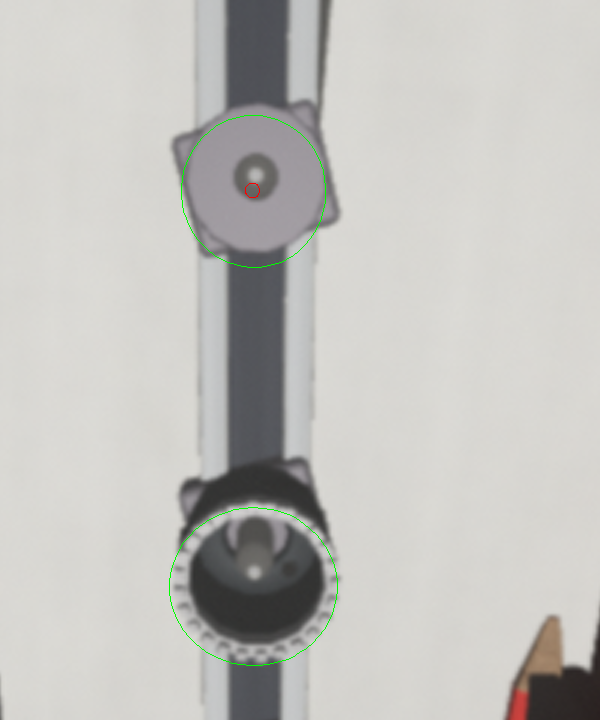

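```bash
python3 - <<'E'
from h import *
p=read_camera('wrist'); print(onz(p,315.1,78.1,.057))
E
```

```text
[0.41477079 0.19753254 0.057     ]
```

Call:
carry_out(increments="1 -0.03 0 0 0 0 0;1 -0.045 0 0.005 0 0 0;1 -0.045 0 0.005 0 0 0;1 -0.05 0 0.005 0 0 0;1 -0.05 0 0.005 0 0 0;1 -0.05 0 0.005 0 0 0;1 -0.04 0 0.01 0 0 0;1 -0.025 0 0.01 0 0 0;1 0 0 0 0 0 0;1 0 0 0 0 0 0")

```text
time_s: 21.75
tool_pos: [0.5581, -0.2079, 0.1493]
tool_rot: [-179.5, -0.7, 109.8]
force: [-0.3, 0.1, 0.3]
grip_width: 0.0872
```

```bash
python3 - <<'E'
from h import *
p=read_camera('wrist'); c=(.566,-.224)
overlay(p,[(c,.024,.044,(0,255,0)),(c,.008,.0025,(0,0,255)),(c,.024,0,(255,0,0))],'pics/o16.png',(190,100,450,340),k=3)
go(*c,.1)
E
```

```text
t 21.8 at [ 0.558  -0.208   0.1493] [-179.48   -0.65  109.84] w 0.0871 F [-0.  -0.1 -0.2] -> d [-0.0183  0.0026  0.0491] rot [-0.52 -0.65  0.24]
```

View pics/o16.png

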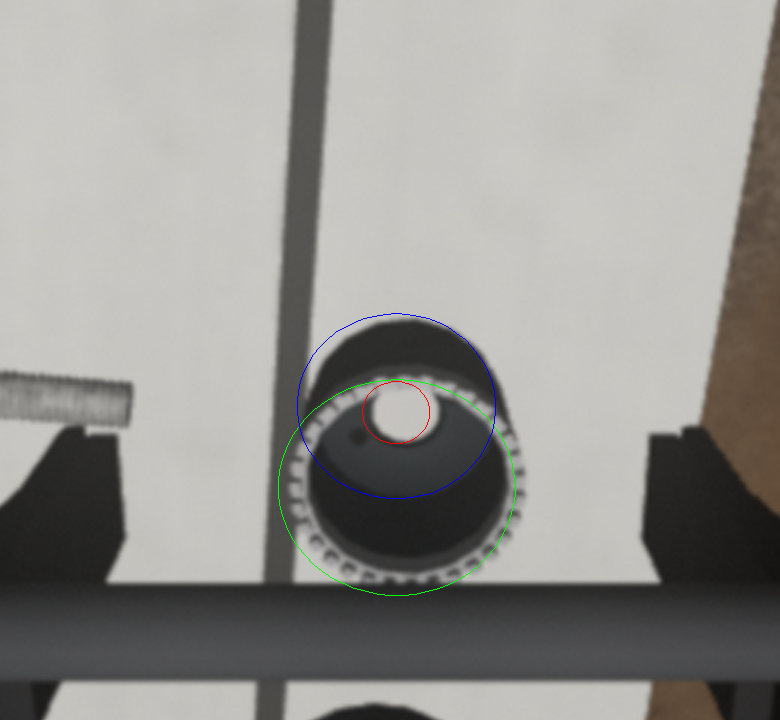

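Call:
carry_out(increments="1 -0.009 0.0025 0.01 -0.5 -0.6 0.2;1 -0.009 0.0021 0.01 0 0 0;1 0 0 0.01 0 0 0;1 0 0 0.01 0 0 0;1 0 0 0.005 0 0 0;1 0 0 0 0 0 0")

```text
time_s: 22.55
tool_pos: [0.5689, -0.2213, 0.1012]
tool_rot: [180.0, -0.0, 109.9]
force: [-0.7, -0.4, 1.2]
grip_width: 0.087
```

```bash
python3 - <<'E'
from h import *
go(.568,-.2233,.0795)
E
```

```text
t 22.55 at [ 0.5689 -0.2213  0.1012] [ 1.7999e+02 -3.0000e-02  1.0986e+02] w 0.087 F [-0.7 -0.4  1.2] -> d [-0.0016 -0.0015  0.0217] rot [ 0.01 -0.03  0.26]
```

Call:
carry_out(increments="1 -0.0016 -0.0015 0.01 0 0 0;1 0 0 0.009 0 0 0;1 0 0 0.002 0 0 0;0 0 0 0 0 0 0;0 0 0 0 0 0 0;0 0 0 0 0 0 0;0 0 0 0 0 0 0;0 0 0 0 0 0 0;0 0 0 0 0 0 0")

```text
time_s: 23.68
tool_pos: [0.5685, -0.2237, 0.0799]
tool_rot: [179.9, 0.1, 109.9]
force: [-0.3, -0.6, 0.5]
grip_width: 0.0482
```

```bash
python3 - <<'E'
from h import *
go(.4148,.1975,.20)
E
```

```text
t 23.675 at [ 0.5685 -0.2237  0.0799] [1.7992e+02 5.0000e-02 1.0986e+02] w 0.0482 F [-0.3 -0.6  0.5] -> d [ 0.4482 -0.0014 -0.1205] rot [0.08 0.05 0.26]
```

Call:
carry_out(increments="0 0 0 -0.02 0 0 0;0 0 0 -0.025 0 0 0;0 0 0 -0.025 0 0 0;0 0 0 -0.025 0 0 0;0 0 0 -0.025 0 0 0;0 0.03 0 0 0 0 0;0 0.045 0 0 0 0 0;0 0.05 0 0 0 0 0;0 0.05 0 0 0 0 0;0 0.05 0 0 0 0 0;0 0.05 0 0 0 0 0;0 0.05 0 0 0 0 0;0 0.04 0 0 0 0 0;0 0.03 0 0 0 0 0;0 0.02 0 0 0 0 0;0 0 0 0 0 0 0;0 0 0 0 0 0 0")

```text
time_s: 25.8
tool_pos: [0.4239, 0.181, 0.2196]
tool_rot: [179.0, 1.0, 110.2]
force: [0.2, -0.9, -1.8]
grip_width: 0.0481
```

```bash
python3 - <<'E'
from h import *
chk((.4148,.1975),.024,'pics/o17.png')
E
```

```text
t 25.85 at [0.424  0.1811 0.2196] [179.     0.99 110.16] w 0.0481 F [-0.6  0.1 -1.4] -> d [ 0.0197 -0.0042  0.0692] rot [1.01 0.99 0.57]
```

View pics/o17.png

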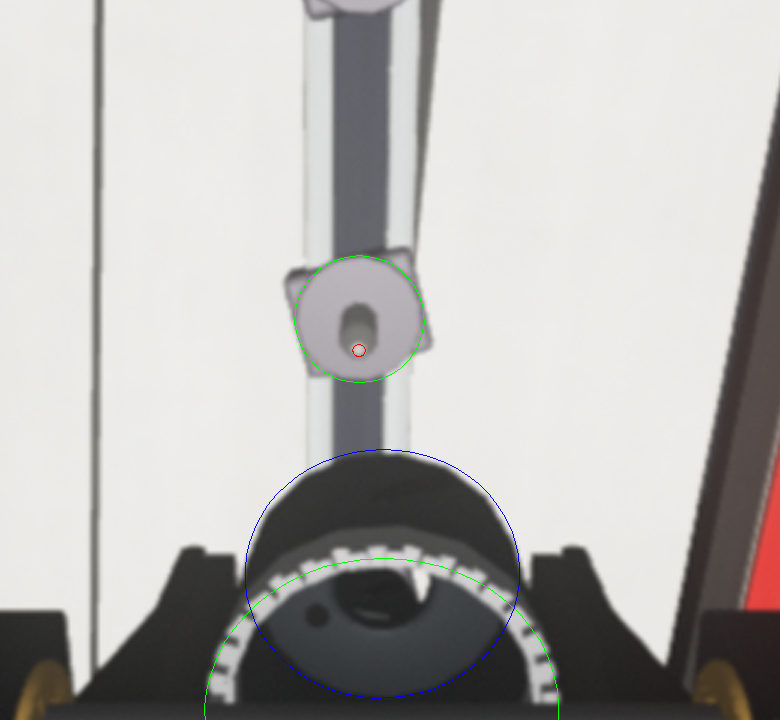

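Call:
carry_out(increments="0 0.007 -0.0014 0.012 1 1 0.5;0 0.007 -0.0014 0.015 0 0 0;0 0.006 -0.0014 0.015 0 0 0;0 0 0 0.015 0 0 0;0 0 0 0.008 0 0 0;0 0 0 0 0 0 0")

```text
time_s: 26.6
tool_pos: [0.4123, 0.1971, 0.1481]
tool_rot: [-179.7, -0.1, 109.4]
force: [-0.5, 1.0, -1.9]
grip_width: 0.048
```

```bash
python3 - <<'E'
from h import *
go(.4148,.1975,.104)
E
```

```text
t 26.6 at [0.4123 0.1971 0.1481] [-1.7971e+02 -1.3000e-01  1.0944e+02] w 0.048 F [-0.5  1.  -1.9] -> d [-0.0005  0.0027  0.0441] rot [-0.29 -0.13 -0.16]
```

Call:
carry_out(increments="0 0 0.0027 0.01 0 0 0;0 0 0 0.01 0 0 0;0 0 0 0.01 0 0 0;0 0 0 0.008 0 0 0;0 0 0 0 0 0 0")

```text
time_s: 27.22
tool_pos: [0.4157, 0.1979, 0.108]
tool_rot: [-179.8, -0.1, 109.4]
force: [0.5, -0.0, -2.0]
grip_width: 0.048
```

```bash
python3 - <<'E'
from h import *
go(.4148,.1975,.104)
E
```

```text
t 27.225 at [0.4157 0.1979 0.108 ] [-1.7979e+02 -1.2000e-01  1.0938e+02] w 0.048 F [ 0.5 -0.  -2. ] -> d [-0.0001 -0.001   0.004 ] rot [-0.21 -0.12 -0.22]
```

Call:
carry_out(increments="0 0 -0.0008 0.003 0 0 0;0 0 0 0.001 0 0 0;0 0 0 0 0 0 0;1 0 0 0 0 0 0;1 0 0 0 0 0 0;1 0 0 0 0 0 0;1 0 0 0 0 0 0;1 0 0 -0.015 0 0 0;1 0 0 -0.02 0 0 0;1 0 0 -0.025 0 0 0;1 0 0 -0.025 0 0 0;1 0 0 -0.01 0 0 0;1 0 0 0 0 0 0;1 0 0 0 0 0 0")

```text
time_s: 28.98
tool_pos: [0.4163, 0.1989, 0.2064]
tool_rot: [179.9, -0.1, 109.5]
force: [-0.2, 0.3, 0.1]
grip_width: 0.0868
```

```bash
python3 - <<'E'
from h import *
p=read_camera('wrist')
k3=(.4148,.1975); k4=(.4148-.335*.086,.1975+.942*.086); print(k4, proj(p,[*k4,.057]))
overlay(p,[(k4,.0175,.024,(0,255,0)),(k4,.0015,.057,(0,0,255)),(k3,.024,.068,(0,255,0))],'pics/o18.png',(230,20,430,260),k=3)
go(.599,-.331,.15)
E
```

```text
(0.38599, 0.278512) [313.41349864  84.17313484]
t 29.025 at [0.4162 0.199  0.2063] [ 1.7991e+02 -7.0000e-02  1.0948e+02] w 0.0869 F [-0.2  0.2  1.5] -> d [-0.5607 -0.0044  0.0556] rot [ 0.09 -0.07 -0.12]
```

View pics/o18.png

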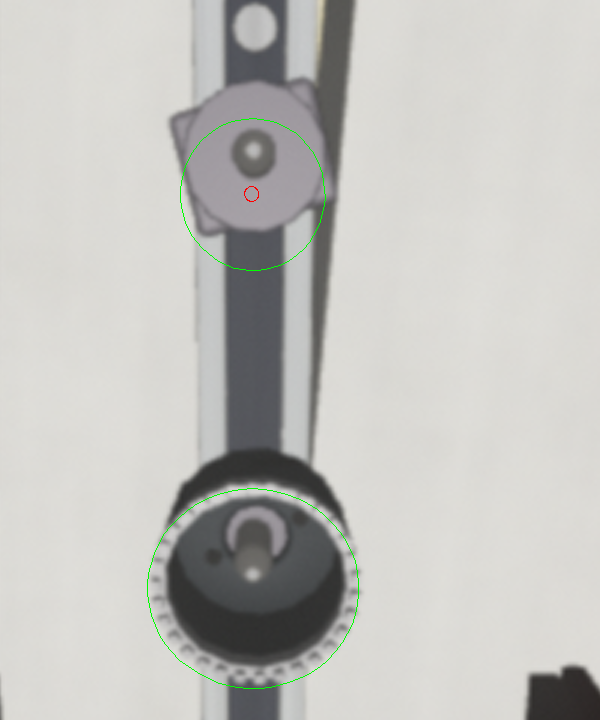

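```bash
python3 - <<'E'
from h import *
p=read_camera('wrist'); k=onz(p,314.6,69.6,.057); print(k)
overlay(p,[(k,.0175,.024,(0,255,0)),(k,.0015,.057,(0,0,255))],'pics/o19.png',(250,20,390,130),k=4)
E
```

```text
[0.38369698 0.28705605 0.057     ]
```

View pics/o19.png

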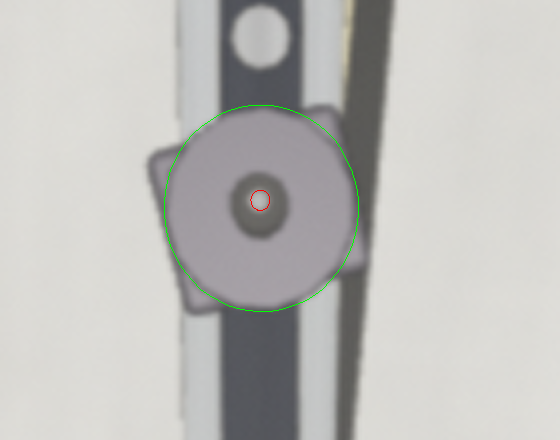

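Call:
carry_out(increments="1 -0.03 0 0 0 0 0;1 -0.045 0 0 0 0 0;1 -0.05 0 0 0 0 0;1 -0.05 0 0 0 0 0;1 -0.05 0 0 0 0 0;1 -0.05 0 0 0 0 0;1 -0.05 0 0 0 0 0;1 -0.05 0 0 0 0 0;1 -0.05 0 0 0 0 0;1 -0.05 0 0 0 0 0;1 -0.04 0 0 0 0 0;1 -0.02 0 0 0 0 0;1 0 0 0 0 0 0;1 0 0 0 0 0 0")

```text
time_s: 30.82
tool_pos: [0.5971, -0.3174, 0.1865]
tool_rot: [-179.2, -1.1, 109.8]
force: [0.5, 0.2, 0.1]
grip_width: 0.0872
```

```bash
python3 - <<'E'
from h import *
p=read_camera('wrist'); c=(.6005,-.3305)
overlay(p,[(c,.030,.044,(0,255,0)),(c,.008,.0025,(0,0,255)),(c,.030,0,(255,0,0))],'pics/o20.png',k=1)
go(*c,.15)
E
```

```text
t 30.875 at [ 0.597  -0.3174  0.1866] [-179.15   -1.08  109.86] w 0.0868 F [1.  0.8 0.1] -> d [-0.0142 -0.0006  0.0363] rot [-0.86 -1.08  0.27]
```

View pics/o20.png

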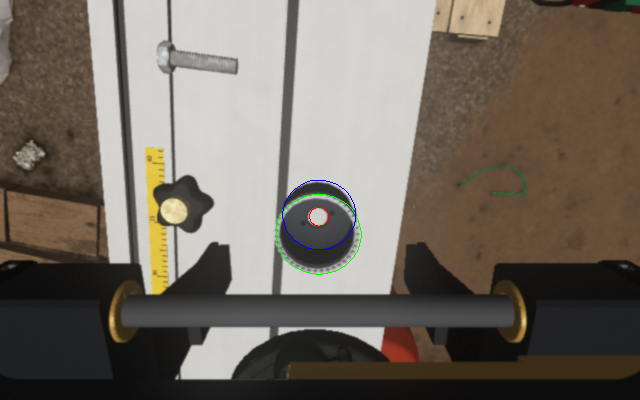

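Call:
carry_out(increments="1 -0.005 0 0.01 -0.8 -1 0.2;1 -0.005 0 0.015 0 0 0;1 -0.003 0 0.012 0 0 0;1 0 0 0 0 0 0;1 0 0 0 0 0 0")

```text
time_s: 31.5
tool_pos: [0.6017, -0.3253, 0.1482]
tool_rot: [-179.9, -0.1, 110.0]
force: [0.3, -0.7, -0.0]
grip_width: 0.087
```

```bash
python3 - <<'E'
from h import *
p=read_camera('wrist'); c=(.6005,-.3305)
overlay(p,[(c,.030,.044,(0,255,0)),(c,.008,.0025,(0,0,255)),(c,.030,0,(255,0,0))],'pics/o21.png',k=1)
go(*c,.0795)
p=read_camera('scene'); cv2.imwrite('pics/s21.png',cv2.resize(p['img'][90:250,330:530],None,fx=4,fy=4,interpolation=cv2.INTER_CUBIC))
E
```

```text
t 31.55 at [ 0.6016 -0.3253  0.1481] [-1.7994e+02 -1.5000e-01  1.0998e+02] w 0.0873 F [-0.2  0.2 -0.7] -> d [-0.0047 -0.0027  0.0686] rot [-0.06 -0.15  0.38]
```

View pics/o21.png

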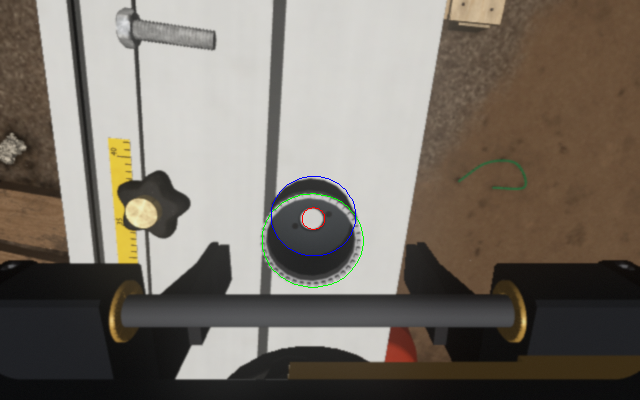

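View pics/s21.png

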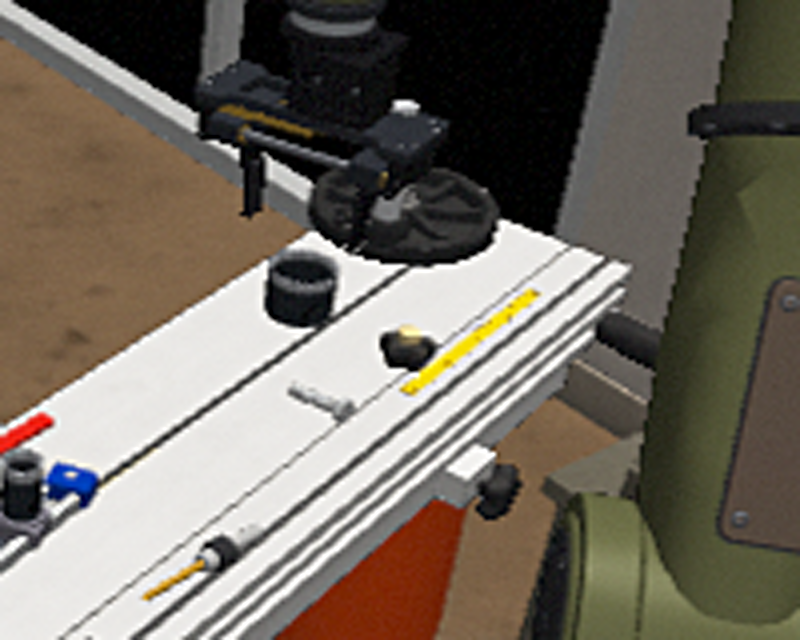

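```bash
python3 - <<'E'
from h import *
p=read_camera('scene'); b=onz(p,430,143,.03); print(b)
for h in (.1,.13,.16): print(h,proj(p,[b[0],b[1],h]))
print('edges',onz(p,407,142,.03),onz(p,430,155,.0))
v=b[:2]-np.array([.6005,-.3305]); a=np.radians(109.6)
print('tool x,y off',v@[np.cos(a),np.sin(a)],v@[np.sin(a),-np.cos(a)])
E
```

```text
[ 0.64092403 -0.4873083   0.03      ]
0.1 [433.1859825 125.3479012]
0.13 [434.60673247 117.47616344]
0.16 [436.06245006 109.41068575]
edges [ 0.68970688 -0.42117145  0.03      ] [ 0.61331675 -0.46741964  0.        ]
tool x,y off -0.1612827355841605 -0.01451983141485527
```

Call:
carry_out(increments="1 -0.0045 -0.0027 0.01 0 0 0.3;1 0 0 0.01 0 0 0;1 0 0 0.01 0 0 0;1 0 0 0.01 0 0 0;1 0 0 0.008 0 0 0;1 0 0 0 0 0 0")

```text
time_s: 32.4
tool_pos: [0.6001, -0.331, 0.0965]
tool_rot: [-179.9, -0.2, 109.6]
force: [0.3, 0.3, 0.2]
grip_width: 0.0869
```

```bash
python3 - <<'E'
from h import *
go(.6005,-.3305,.0795)
E
```

```text
t 32.4 at [ 0.6001 -0.331   0.0965] [-1.7991e+02 -1.6000e-01  1.0963e+02] w 0.0869 F [0.3 0.3 0.2] -> d [0.0003 0.0006 0.017 ] rot [-0.09 -0.16  0.03]
```

Call:
carry_out(increments="1 0 0.0006 0.009 0 0 0;1 0 0 0.006 0 0 0;1 0 0 0.001 0 0 0;0 0 0 0 0 0 0;0 0 0 0 0 0 0;0 0 0 0 0 0 0;0 0 0 0 0 0 0;0 0 0 0 0 0 0")

```text
time_s: 33.4
tool_pos: [0.6012, -0.3311, 0.0805]
tool_rot: [-180.0, -0.1, 109.6]
force: [-0.3, -0.1, -0.1]
grip_width: 0.0604
```

```bash
python3 - <<'E'
from h import *
go(.3837,.287,.2)
E
```

```text
t 33.4 at [ 0.6012 -0.3311  0.0805] [-1.7996e+02 -8.0000e-02  1.0963e+02] w 0.0604 F [-0.3 -0.1 -0.1] -> d [ 0.6554  0.0028 -0.1187] rot [-0.04 -0.08  0.03]
```

Call:
carry_out(increments="0 0 0 -0.02 0 0 0;0 0 0 -0.025 0 0 0;0 0 0 -0.025 0 0 0;0 0 0 -0.025 0 0 0;0 0 0 -0.025 0 0 0;0 0.03 0 0 0 0 0;0 0.045 0 0 0 0 0;0 0.05 0 0 0 0 0;0 0.05 0 0 0 0 0;0 0.05 0 0 0 0 0;0 0.05 0 0 0 0 0;0 0.05 0 0 0 0 0;0 0.05 0 0 0 0 0;0 0.05 0 0 0 0 0;0 0.05 0 0 0 0 0;0 0.05 0 0 0 0 0;0 0.04 0 0 0 0 0;0 0.02 0 0 0 0 0;0 0 0 0 0 0 0;0 0 0 0 0 0 0")

```text
time_s: 35.9
tool_pos: [0.4003, 0.2412, 0.2229]
tool_rot: [178.6, 1.3, 110.1]
force: [-0.1, -0.3, -1.5]
grip_width: 0.0603
```

```bash
python3 - <<'E'
from h import *
chk((.3837,.287),.030,'pics/o22.png',gz=.0805)
E
```

```text
t 35.95 at [0.4004 0.2412 0.2229] [178.6    1.29 110.12] w 0.06 F [-0.1  0.1 -1.9] -> d [ 0.0503 -0.0017  0.0718] rot [1.4  1.29 0.53]
```

View pics/o22.png

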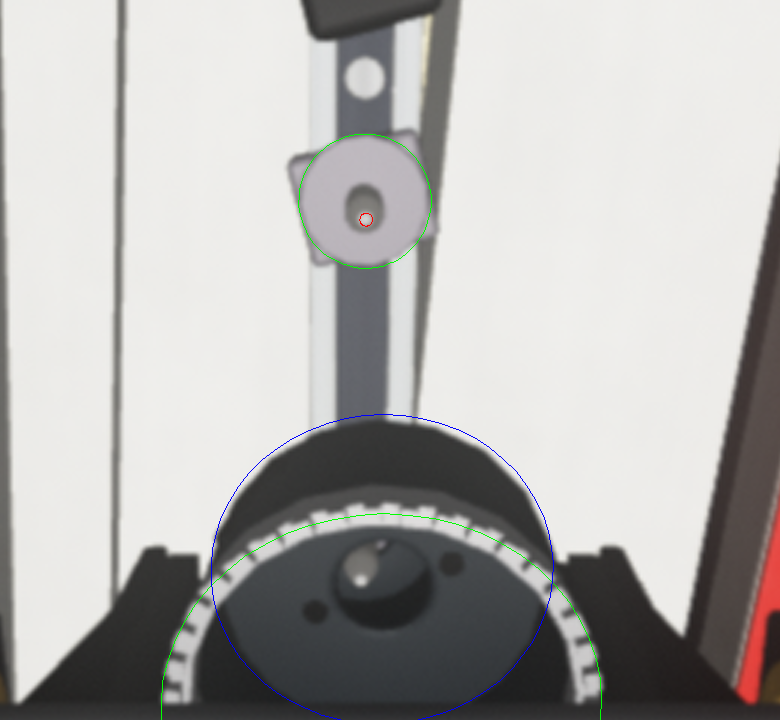

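Call:
carry_out(increments="0 0.017 -0.0006 0.005 1.4 1.3 0.5;0 0.018 -0.0006 0.01 0 0 0;0 0.015 -0.0005 0.012 0 0 0;0 0 0 0.015 0 0 0;0 0 0 0.015 0 0 0;0 0 0 0.01 0 0 0;0 0 0 0 0 0 0;0 0 0 0 0 0 0")

```text
time_s: 36.95
tool_pos: [0.3873, 0.2795, 0.1522]
tool_rot: [-179.9, 0.3, 108.7]
force: [0.0, 0.8, -1.8]
grip_width: 0.0606
```

```bash
python3 - <<'E'
from h import *
chk((.3837,.287),.030,'pics/o23.png',gz=.0805)
go(.3837,.287,.1045)
E
```

```text
t 37.0 at [0.3873 0.2795 0.1523] [-179.95    0.25  108.7 ] w 0.0603 F [-0.1  0.1 -1.9] -> d [ 0.0083 -0.001   0.0023] rot [-0.05  0.25 -0.9 ]
t 37.0 at [0.3873 0.2795 0.1523] [-179.95    0.25  108.7 ] w 0.0603 F [-0.1  0.1 -1.9] -> d [ 0.0085 -0.001   0.0478] rot [-0.05  0.25 -0.9 ]
```

View pics/o23.png

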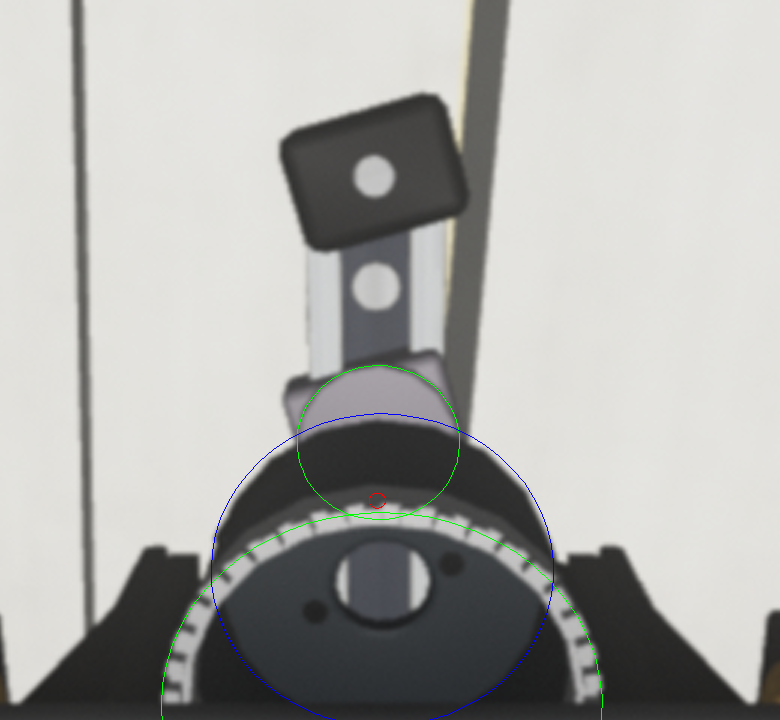

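Aligned, still 8.5 mm short along x. I'll correct that, then descend.

Call:
carry_out(increments="0 0.0045 -0.0005 0 0 0 -0.8;0 0.0045 -0.0005 0.002 0 0 0;0 0 0 0 0 0 0;0 0 0 0.008 0 0 0")

```text
time_s: 37.5
tool_pos: [0.384, 0.2892, 0.1434]
tool_rot: [179.8, 0.3, 109.6]
force: [-0.3, -0.3, -2.3]
grip_width: 0.0604
```

```bash
python3 - <<'E'
from h import *
go(.3837,.287,.1045)
E
```

```text
t 37.5 at [0.384  0.2892 0.1434] [179.84   0.26 109.57] w 0.0604 F [-0.3 -0.3 -2.3] -> d [-0.0018 -0.0011  0.0389] rot [ 0.16  0.26 -0.03]
```

Call:
carry_out(increments="0 -0.0012 -0.001 0.004 0 0 0;0 0 0 0.008 0 0 0;0 0 0 0.008 0 0 0;0 0 0 0.008 0 0 0;0 0 0 0 0 0 0")

```text
time_s: 38.12
tool_pos: [0.3828, 0.2865, 0.1119]
tool_rot: [-180.0, 0.3, 109.5]
force: [-1.0, -0.3, -2.4]
grip_width: 0.0603
```

```bash
python3 - <<'E'
from h import *
go(.3837,.287,.1045)
E
```

```text
t 38.125 at [0.3828 0.2865 0.1119] [-179.99    0.27  109.54] w 0.0603 F [-1.  -0.3 -2.4] -> d [0.0002 0.001  0.0074] rot [-0.01  0.27 -0.06]
```

Call:
carry_out(increments="0 0.0005 0.0008 0.005 0 0.2 0;0 0 0 0.002 0 0 0;0 0 0 0 0 0 0;1 0 0 0 0 0 0;1 0 0 0 0 0 0;1 0 0 0 0 0 0;1 0 0 0 0 0 0;1 0 0 -0.015 0 0 0;1 0 0 -0.02 0 0 0;1 0 0 -0.025 0 0 0;1 0 0 -0.025 0 0 0;1 0 0 -0.025 0 0 0;1 0 0 -0.025 0 0 0;1 0 0 0 0 0 0;1 0 0 0 0 0 0")

```text
time_s: 40.0
tool_pos: [0.3836, 0.2902, 0.2506]
tool_rot: [179.6, 0.1, 109.7]
force: [0.1, 0.4, -0.4]
grip_width: 0.0875
```

```bash
python3 - <<'E'
from h import *
p=read_camera('wrist'); c=(.3837,.287)
overlay(p,[(c,.03,.068,(0,255,0)),(c,.0015,.057,(0,0,255))],'pics/o24.png',k=1)
p=read_camera('scene'); cv2.imwrite('pics/s24.png',cv2.resize(p['img'][150:310,200:400],None,fx=4,fy=4,interpolation=cv2.INTER_CUBIC))
go(*c,.2)
E
```

```text
t 40.1 at [0.3835 0.2902 0.2503] [1.7960e+02 5.0000e-02 1.0976e+02] w 0.087 F [0.9 0.5 0.8] -> d [-0.003  -0.0013  0.0503] rot [0.4  0.05 0.16]
```

View pics/o24.png

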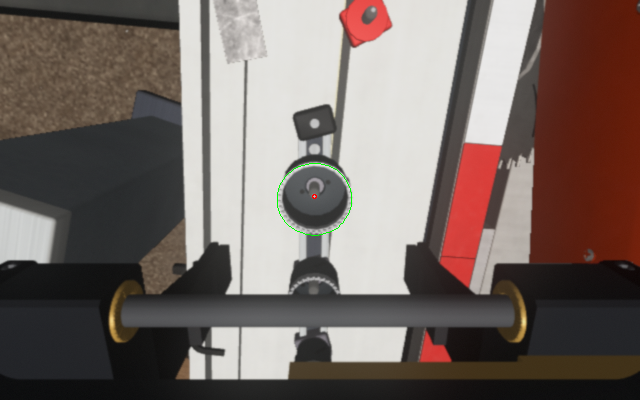

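View pics/s24.png

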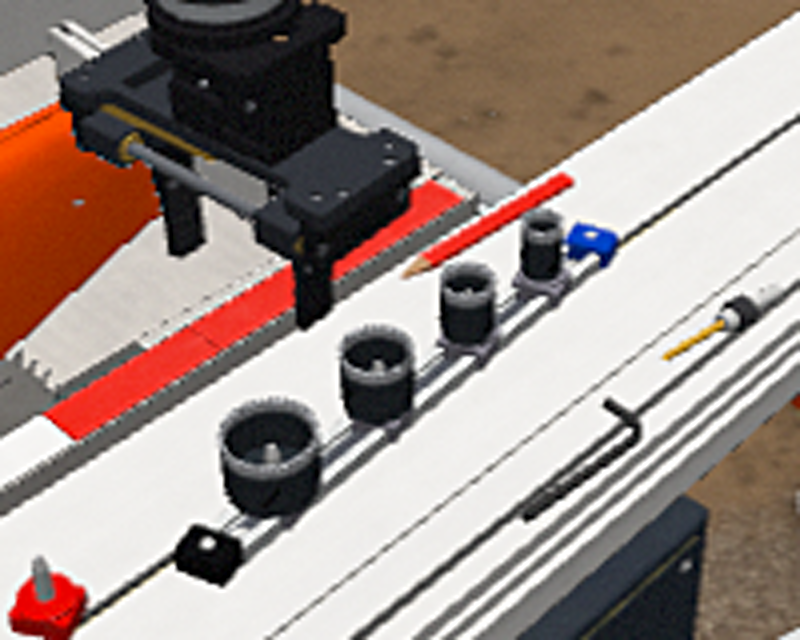

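The scene view shows all four saws upright on their feet with the pins inside. The smallest, at (545,245), is next to the blue cap and the largest, at (270,455), is next to the black cap. The arm is clear, so I'm handing in.

```bash
python3 -c "
from cell import *
print(sign_off())"
```

```text
the job is handed in; nothing more can be done
None
```

All four hole saws are on the storage rail's pegs, teeth up, and the job is handed in at about 40 s of the 96 s allowed. The smallest (30 mm) is on peg 1 next to the blue cap, then 38 and 48 mm, with the largest (60 mm) on peg 4 next to the black cap.

- **Last checks:** The last scene and wrist pictures show every saw upright, resting on its foot with the pin through the base. The 60 mm saw's drawn rim outline matched the picture. The arm stood clear above, with the gripper open and only sensor noise on the wrist force. Flatness was judged from these pictures and the release heights, not measured separately.
- **What went wrong:** On the first descent to the 30 mm saw, the arm drifted about 20 mm because I moved too fast. Nothing was touched. I re-opened the gripper, corrected the position and used smaller steps from then on.
- **What disagreed:** My peg measurements gave gaps of about 82, 89 and 95 mm rather than an even 86 mm. Each peg position still matched the picture, and every saw went on with no noticeable push.

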